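# Brush the backnuts out of the sorting tray into the picking bin

## Task

Slide the blue gate of the sorting tray fully open to its stop, then take the block brush and sweep all four brass backnuts off the tray, from the back of it out through the mouth, into the red bin, keeping the bristles pressed steadily but lightly on the tray floor and never touching the nuts with the gripper. Leave the gate open, stand the brush upright on its bristles where you found it, and do not push aside the valve and the coupling that stay in the tray, nor the other things on the counter.

Things in the scene. Friction and masses are not known exactly. Their poses are not given: they have to be found in the camera images.
- tray_bed: The flat floor of a sheet-metal sorting tray on four legs; origin at the centre of its upper face, 95 mm above the counter. The tray is fixed, but stands elsewhere and turned (up to 0.2 rad) each time. Axes: -y towards the mouth, +y to the back wall, x across (robot on the -x side), z up. Inner faces of all four walls are 140 mm from the origin; walls are 4 mm thick, their rims 46 mm high.
- mouth (a point): Middle of the lip of the mouth, on the floor's upper face, 158 mm towards -y from tray_bed; axes as there. The mouth is a gap in the tray's -y wall, 140 mm wide (70 mm to either side); its cheeks flare inwards to 170 mm over 20 mm. The floor runs on level, with no sill, to this lip. Nuts pushed over it drop into the red bin below.
- gate (a joint): Opening of the blue sheet gate (146 mm wide, 39 mm high, 3 mm thick) that closes the mouth, 10 mm inside the lip. 0 m: shut; 0.135 m: fully open, at its stop. It slides along the tray's -x (towards the robot's side) and stays where it is left; about 2 N moves it. It starts shut or up to 25 mm open.
- gate_knob (a point): Centre of the gate's black round knob, 18 mm in diameter, 25 mm high (13 mm below to 13 mm above this point), upright on the gate's top edge, 20 mm to +x of its middle. The point is 68 mm above the tray floor, 22 mm above the rims; nothing beside it stands higher than 50 mm above the tray floor. Pinch it from above or push it from its +x side.
- brush_grip (a point): Centre of the upright grip of a block brush standing on its bristles on the counter, left or right of the tray. Grip: 58 mm along its x, 22 mm thick along its y, 50 mm high. Below: a wooden back, 100 x 26 mm, top 28 mm below the point, then the bristles. Bristle tips: 80 mm below the point, unpressed (79 mm standing). Both long sides sweep alike. z up. 0.17 to 0.34 kg in all.
- bristles: The block of stiff black bristles of the brush, 98 (x) x 24 (y) x 30 mm (z), origin at the centre of its underside. It yields along z like a spring: about 1.8 N to begin with, then 0.9 N for each mm it is pressed in, solid at 10 mm.
- nut0: One of four loose brass flanged backnuts, 38 mm in diameter, 9 mm high (flange 4.5 mm), 50 g, lying flat on the tray floor. All four are alike. Origin at the centre of its underside.
- nut1: One of four loose brass flanged backnuts, 38 mm in diameter, 9 mm high (flange 4.5 mm), 50 g, lying flat on the tray floor. All four are alike. Origin at the centre of its underside.
- nut2: One of four loose brass flanged backnuts, 38 mm in diameter, 9 mm high (flange 4.5 mm), 50 g, lying flat on the tray floor. All four are alike. Origin at the centre of its underside.
- nut3: One of four loose brass flanged backnuts, 38 mm in diameter, 9 mm high (flange 4.5 mm), 50 g, lying flat on the tray floor. All four are alike. Origin at the centre of its underside.
- bin_floor (a point): Centre of the inner floor of the red picking bin that hangs under the mouth, fixed to the tray; axes as the tray's. Inside 152 mm (x) by 130 mm (y); rim 80 mm above this floor at the sides, 48 mm at the far end. The tray floor is 87 mm above this point.
- valve: Brass ball valve with a red lever, loose, standing in the tray beside the mouth, at its +x or its -x wall. Brass body 40 (x) x 72 (y) mm, 38 mm high; the lever on top, 16 mm wide, 49 mm high, reaches 60 mm towards +y. Origin at the centre of its underside. Stays where it is.
- coupling: Black and blue pipe coupling, loose, lying in the tray beside the mouth at the other side wall: 46 (x) x 80 (y) x 46 mm high, origin at the centre of its underside. Stays where it is.
- spray: White spray bottle with red cap, 60 mm in diameter, 170 mm high, standing on the counter on the side of the tray where the brush is not; origin at the centre of its underside. Stays where it is.
- tape: White roll of thread tape lying flat on the counter left of the tray, 54 mm in diameter, 14 mm high; origin at the centre of its underside. Stays where it is.
- wrench: Steel wrench lying on the counter beyond the tray's bin; origin near its middle. Stays where it is.
- elbow: Black pipe elbow standing on the counter, 44 mm in diameter, 56 mm high; origin at the centre of its underside. Stays where it is.

How it is judged (in metres and radians):
On the way, in this order (a step that is already met when the one before it is completed fails the run):
1. the gate is slid fully open (within 10 mm of its stop) (value of joint gate above 0.125 m), for 0.2 s.
2. the brush bears on the tray floor (over 1.5 N) in the rear half of the tray (contact force between bristles and tray_bed above 1.5 N and y of brush_grip in the frame of tray_bed above 0.02 m), for 0.3 s.
3. sweeping on, the brush bears on the tray floor (over 1.5 N) just past its middle, towards the mouth (contact force between bristles and tray_bed above 1.5 N and y of brush_grip in the frame of tray_bed between -0.05 and -0.01 m), for 0.1 s.
4. sweeping on, the brush bears on the tray floor (over 1.5 N) in the lane between valve and coupling (contact force between bristles and tray_bed above 1.5 N and y of brush_grip in the frame of tray_bed between -0.1 and -0.055 m), for 0.1 s.
5. sweeping on, the brush still bears on the tray floor (over 1.5 N) at the mouth (contact force between bristles and tray_bed above 1.5 N and y of brush_grip in the frame of tray_bed below -0.105 m and x of brush_grip in the frame of tray_bed between -0.05 and 0.05 m), for 0.1 s.
At the end, for the whole second after the job is handed in: All four backnuts lie at rest in the red bin; the gate is open (at least 115 of 135 mm); the brush stands upright (within 0.12 rad), at rest, within 50 mm of where it stood; valve, coupling, spray bottle, tape, wrench and elbow are within 30 mm of where they were (x of nut0 in the frame of bin_floor between -0.074 and 0.074 m and y of nut0 in the frame of bin_floor between -0.064 and 0.064 m and z of each of nut0, nut1, nut2, nut3 in the frame of bin_floor below 0.055 m and linear speed of each of nut0, nut1, nut2, nut3, bristles below 0.03 m/s and x of nut1 in the frame of bin_floor between -0.074 and 0.074 m and y of nut1 in the frame of bin_floor between -0.064 and 0.064 m and x of nut2 in the frame of bin_floor between -0.074 and 0.074 m and y of nut2 in the frame of bin_floor between -0.064 and 0.064 m and x of nut3 in the frame of bin_floor between -0.074 and 0.074 m and y of nut3 in the frame of bin_floor between -0.064 and 0.064 m and value of joint gate above 0.115 m and distance of brush_grip from where it was at the start of the episode below 0.05 m and angle between brush_grip's own z axis and vertical below 0.12 rad and distance of each of valve, coupling, spray, tape, wrench, elbow from where it was at the start of the episode below 0.03 m); the robot touches nothing.
It fails at once if the bristles are pressed on the tray floor with more than 16 N (contact force between bristles and tray_bed above 16 N).
It fails at once if the gripper touches a backnut (contact force between the fingers and nut0 above 0.5 N or contact force between the fingers and nut1 above 0.5 N or contact force between the fingers and nut2 above 0.5 N or contact force between the fingers and nut3 above 0.5 N).
It fails at once if the valve or the coupling in the tray is pushed more than 30 mm (distance of any of valve, coupling from where it was at the start of the episode above 0.03 m).
It fails at once if the spray bottle, tape, wrench or elbow on the counter is pushed more than 30 mm (distance of any of spray, tape, wrench, elbow from where it was at the start of the episode above 0.03 m).
It also fails if it takes over 72 s, if anything falls off the work surface, if the arm or the gripper's body presses on something with over 40 N, if the wrist force passes 120 N, or if a joint passes its speed limit or range.

## Robot

A 7-joint arm with a two-finger parallel gripper is mounted at the origin on the work surface. World frame = base frame: x ahead of the robot, y to its left, z up, the work surface at z = 0. Lengths are in mm, angles in rad, forces in N, time in s.
With the tool pointing down it reaches from about 425 to 800 mm from the base axis. Payload 8.3 kg.
Tool frame: the origin (TCP) lies on the centre line of the jaws, within the pads' length; the fingertips stand 17 mm ahead of it and the grasp point (between the pads) lies 2 mm behind it; x points along the fingers, y is the direction in which the jaws open and shut, and the axes are right-handed (so a half turn about x gives the same grasp; the last joint's range is limited). The gripper opens to 85 mm and grips with 20 to 120 N. Pads are 22 mm wide; open, the fingers measure 114 mm over their backs; the gripper's body (76 mm by 85 mm) begins 54 mm behind the grasp point. The pads swing forward as they close: fully open they stand 13 mm farther back than shut.
Start: joints at [-1.33, 0.383, 0.016, 1.37, -0.006, 1.388, -0.046], TCP at [186.917, 596.378, 248.279] pointing down, gripper open.
Joint ranges: [-2.95, 2.95], [-0.25, 2.06], [-1.52, 1.56], [0.18, 2.33], [-1.44, 4.58], [0.02, 2.06], [-3.01, 3.01]. Speed limits (rad/s): [2.39, 2.39, 3.01, 3.01, 3.14, 3.14, 3.14].

## Interface

Orientations are given as a unit quaternion [w, x, y, z].
In Python, from station import move_ptp, move_l, goto_joints, open_gripper, clamp, hold, ik, grab_frame, camera_info, IKError, sign_off, current_time_s, current_q, current_joint_vel, current_joint_torque, current_tcp_pos, current_orientation, current_wrist_force, current_torque, current_finger_gap gives the robot as it stands. Calls block until the motion is done:
- move_ptp(position, orientation): joint-space move of the TCP to a pose.
- move_l(position, rate=150, rot=None, stop_force=None): straight line of the TCP; rot=None keeps the orientation; rate is the mean speed in mm/s. With stop_force (N) it stops when the force on the tool has changed by that much, and returns True; else False.
- goto_joints(angles): joint-space move.
- open_gripper() and clamp(): open the fingers fully, or close them until they stop; the grip force is fixed at half the most.
- hold(seconds).
- ik(position, orientation): joint angles nearest the present ones, or None.
- grab_frame(name): name is "scene" or "top"; returns (picture, depth): 480x640x3 uint8, red, green, blue; 480x640 float32, mm along the optical axis (not along the pixel's ray), 0 where there is no reading.
- camera_info(name): a dict with "K" (3x3 intrinsics, pixels), "extrinsics" (4x4, takes a point from camera to world coordinates). Camera axes: x right, y down, z forward; pixel columns grow to the right and rows downward; lengths in mm; the calibration is good to about 2 mm. A picture is of the moment at which its call begins. camera_info takes no time and is no camera call.
A pose or a line that the arm cannot do raises IKError and nothing moves.
- sign_off(): hands the job in, once; it reports no verdict.
Readings, each from a call of its own:
- current_time_s(): time.
- current_q(): joint angles.
- current_joint_vel(): joint speeds.
- current_joint_torque(): joint torques, N m.
- current_tcp_pos(): TCP position.
- current_orientation(): TCP orientation.
- current_wrist_force(): force on the tool from outside, world axes, zero at the start.
- current_torque(): the same for the moment, N m.
- current_finger_gap(): finger opening in mm.
Only numpy, scipy, OpenCV 4.12 (cv2) and the standard library are available. Lean on these libraries where they do the work, as an engineer would, in place of code of your own. Each camera call takes 0.05 s, during which the arm holds its last target. There are 200 camera calls.

## Working session

There is one attempt and no reset: what is moved stays moved. The work goes in short steps, each a Python script; the robot and the scene stay as the last script left them, time stands still between calls to the robot, and variables do not carry over. Pictures are saved under pics/ and viewed, about 8 in all and at most 12, crops included, and the job is handed in when it is done.

```bash
mkdir -p pics; ls
python3 - <<'E'
from station import *
import cv2,numpy as np
for n in("scene","top"):
    p,d=grab_frame(n); cv2.imwrite(f"pics/{n}0.png",p[:,:,::-1]); np.save(f"pics/{n}0.npy",d); np.save(f"pics/{n}0rgb.npy",p)
    c=camera_info(n); print(n,np.round(c["K"],1).tolist(),np.round(c["extrinsics"],3).tolist(),(d==0).mean())
print(current_time_s(),current_orientation(),current_tcp_pos())
E
```

```text
pics
scene [[515.2, 0.0, 313.6], [0.0, 515.2, 234.7], [0.0, 0.0, 1.0]] [[-0.587, 0.684, -0.434, 1199.419], [0.81, 0.5, -0.306, 444.406], [0.008, -0.531, -0.847, 1291.753], [0.0, 0.0, 0.0, 1.0]] 0.0038248697916666665
top [[550.7, 0.0, 310.6], [0.0, 550.7, 242.7], [0.0, 0.0, 1.0]] [[0.0, -0.996, 0.089, 478.532], [-1.0, -0.0, -0.003, 28.816], [0.003, -0.089, -0.996, 1323.706], [0.0, 0.0, 0.0, 1.0]] 0.004108072916666667
0.1 [ 0.69888676  0.10634566  0.6990506  -0.10759255] [186.79537422 595.99236371 247.36283844]
```

View pics/top0.png

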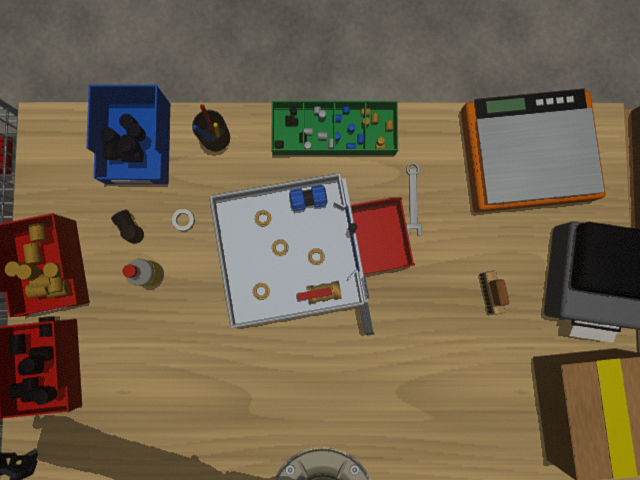

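View pics/scene0.png

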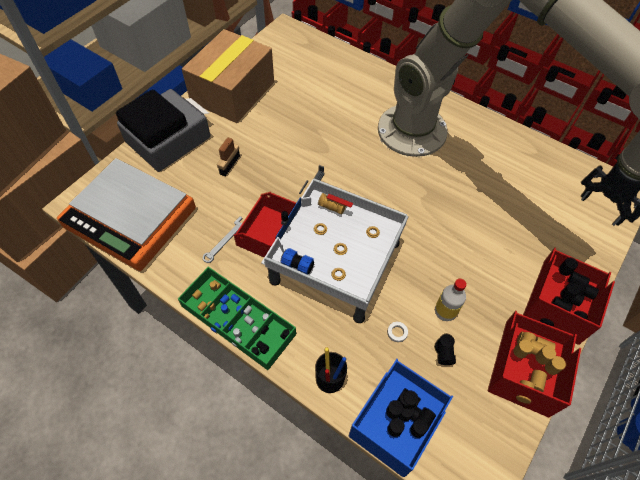

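```bash
cat > see.py <<'E'
import numpy as np,cv2
from station import camera_info
def cloud(n,d):
    c=camera_info(n);K=np.array(c["K"]);E=np.array(c["extrinsics"])
    v,u=np.mgrid[:480,:640]
    P=np.stack([(u-K[0,2])/K[0,0]*d,(v-K[1,2])/K[1,1]*d,d],-1)
    return P@E[:3,:3].T+E[:3,3]
def rect(pts):
    (c,s,a)=cv2.minAreaRect(pts.astype(np.float32)); return np.round(c,1),np.round(s,1),round(a,2)
E
python3 - <<'E'
from see import *
W={};R={}
for n in("top","scene"):
    d=np.load(f"pics/{n}0.npy");W[n]=cloud(n,d);R[n]=np.load(f"pics/{n}0rgb.npy").astype(int)
def sel(n,x0,x1,y0,y1,z0,z1):
    w=W[n];return (w[...,0]>x0)&(w[...,0]<x1)&(w[...,1]>y0)&(w[...,1]<y1)&(w[...,2]>z0)&(w[...,2]<z1)
def big(m):
    k,l,s,c=cv2.connectedComponentsWithStats(m.astype(np.uint8));i=1+np.argmax(s[1:,4]);return l==i
for n in W:
    w=W[n];r=R[n]
    m=sel(n,300,800,-150,350,137,146); print(n,"rim",m.sum(),rect(w[m][:,:2]),np.median(w[m][:,2]))
    m=big(sel(n,300,800,-150,350,90,100)&(r.min(-1)>140)); print("floor",rect(w[m][:,:2]),np.median(w[m][:,2]))
    m=sel(n,300,800,-150,200,155,185)
    print("knob",m.sum(),w[m].mean(0),w[m].min(0),w[m].max(0))
    m=sel(n,250,550,-550,-300,94,115);print("grip",m.sum(),rect(w[m][:,:2]),w[m].mean(0))
    m=sel(n,250,550,-550,-300,40,115);print("brush all",m.sum(),rect(w[m][:,:2]),w[m].min(0),w[m].max(0))
    hsv=cv2.cvtColor(np.load(f"pics/{n}0rgb.npy"),cv2.COLOR_RGB2HSV)
    m=sel(n,300,800,-100,350,90,112)&(hsv[...,1]>90)&(hsv[...,0]>10)&(hsv[...,0]<30)
    k,l,s,c=cv2.connectedComponentsWithStats(m.astype(np.uint8))
    for i in range(1,k):
        if s[i,4]>40: p=w[l==i];print("nut?",s[i,4],rect(p[:,:2]),p[:,2].mean().round(1))
    for nm,h in(("red",(hsv[...,0]<8)|(hsv[...,0]>172)),("blue",(hsv[...,0]>105)&(hsv[...,0]<130))):
        m=big(sel(n,300,800,-90,300,115,160)&h&(hsv[...,1]>120));print(nm,rect(w[m][:,:2]),w[m][:,2].max())
E
```

```text
top rim 1784 (array([572.2,  73.9]), array([292. , 301.4]), 10.26) 140.32735088957486
floor (array([569.9,  76. ]), array([273.8, 284.2]), 10.13) 94.703894124307
knob 63 [615.16563435 -62.33113861 172.20206903] [607.66127978 -70.79086213 155.05616579] [623.69533543 -54.63299214 180.09986122]
grip 868 (array([ 392.8, -501.3]), array([278.4, 176.9]), 15.58) [ 437.22919784 -491.65662299  100.61603794]
brush all 2363 (array([ 394. , -482.6]), array([291.9, 175.1]), 7.78) [ 250.10594633 -549.96129651   40.01710707] [ 549.98081081 -377.89267248  114.90217665]
nut? 129 (array([644.2, 132.7]), array([35. , 33.5]), 43.42) 101.6
nut? 134 (array([577.9,  94.3]), array([33.7, 34. ]), 0.39) 101.1
nut? 135 (array([557.7,  13.8]), array([33.6, 33.5]), 0.12) 101.4
nut? 136 (array([481.7, 135.3]), array([33.3, 34.6]), 42.69) 101.5
red (array([475.2,  18.1]), array([15.5, 73.9]), 9.43) 150.67672830188303
blue (array([683.4,  54.6]), array([45.9, 27.3]), 9.49) 145.92054032788155
scene rim 1140 (array([576. ,  75.4]), array([294.8, 302.8]), 10.2) 140.66737766933932
floor (array([564. ,  72.6]), array([2
[... 151 characters left out ...]
88626 178.53676755]
grip 446 (array([ 393.3, -496.6]), array([280.4, 175.3]), 14.01) [ 426.6597003  -496.66280291  101.517123  ]
brush all 1491 (array([ 395.3, -474.5]), array([294.7, 175.8]), 5.23) [ 250.55674115 -549.99484444   40.011078  ] [ 549.50674239 -374.8870307   114.88083418]
nut? 89 (array([564.1,  17.1]), array([32.2, 33.1]), 36.19) 101.8
nut? 86 (array([487. , 139.7]), array([31.9, 33. ]), 60.11) 101.5
nut? 96 (array([583.5,  97.2]), array([31.8, 33.4]), 57.22) 101.9
nut? 100 (array([649.1, 137. ]), array([34.4, 34.1]), 34.69) 102.1
red (array([479.9,  21.1]), array([21.6, 73.3]), 9.47) 149.87323842647857
blue (array([687.8,  56.9]), array([47.2, 33. ]), 7.41) 146.30473632599637
```

```bash
cat > rb.py <<'E'
import numpy as np
from scipy.spatial.transform import Rotation as Ro
from station import *
C=np.array([573.,81.]);YAW=0.178
X=np.array([np.cos(YAW),np.sin(YAW)]);Y=np.array([-X[1],X[0]])
def tw(x,y,z): return np.r_[C+x*X+y*Y,z]      # tray xy, world z
def wt(p): d=np.array(p[:2])-C; return np.round([d@X,d@Y],1)
def rots(a): # jaws along world angle a, tool down
    o=[]
    for b in(a,a+np.pi):
        y=np.array([np.cos(b),np.sin(b),0]);x=np.array([0,0,-1.])
        o.append(Ro.from_matrix(np.c_[x,y,np.cross(x,y)]).as_quat()[[3,0,1,2]])
    return o
def pick(p,a):
    q0=np.array(current_q());best=None
    for r in rots(a):
        j=ik(p,r)
        if j is not None:
            c=np.abs(np.array(j)-q0).max()
            if best is None or c<best[0]:best=(c,r)
    return best[1]
def st(m=""): print(m,"t",round(current_time_s(),2),"tcp",np.round(current_tcp_pos(),1),"tray",wt(current_tcp_pos()),"F",np.round(current_wrist_force(),1),"gap",round(current_finger_gap(),1))
E
python3 - <<'E'
from see import *; from rb import *
for n in("top","scene"):
    w=cloud(n,np.load(f"pics/{n}0.npy"))
    for a,b in((94,115),(42,58)):
        m=(w[...,0]>320)&(w[...,0]<480)&(w[...,1]>-460)&(w[...,1]<-300)&(w[...,2]>a)&(w[...,2]<b)
        print(n,a,m.sum(),rect(w[m][:,:2]),w[m].mean(0).round(1))
p=tw(20,-148,270); r=pick(p,YAW)
move_ptp(p,r);st("above")
move_l(tw(20,-148,172),rate=120);st("down")
clamp();st("pinch")
E
```

```text
top 94 133 (array([ 464.7, -400.8]), array([29. , 23.1]), 1.51) [ 465.5 -400.6  100. ]
top 42 142 (array([ 455.3, -402.5]), array([53.1, 26.4]), 15.13) [ 447.4 -400.8   50.7]
scene 94 46 (array([ 466.7, -399. ]), array([26. , 21.1]), 7.24) [ 468.1 -398.7   99.7]
scene 42 48 (array([ 453.8, -392.4]), array([48.3, 16.4]), 28.03) [ 453.5 -393.8   50.1]
above t 2.88 tcp [619.1 -59.7 269.8] tray [  20.4 -146.6] F [0.2 1.1 0.4] gap 85.5
down t 3.84 tcp [619.4 -61.4 172.9] tray [  20.4 -148.3] F [-0.3 -0.1  0.2] gap 85.4
pinch t 4.48 tcp [618.3 -61.3 172.4] tray [  19.4 -148.1] F [-4.8  0.2  5. ] gap 15.8
```

Run:
```python
from see import *; from rb import *
t=current_tcp_pos()
p=np.r_[np.array(t[:2])-142*X,172]
print(move_l(p,rate=90,stop_force=18));st("slid")
hold(0.3);open_gripper();st("open")
q=np.array(current_tcp_pos());move_l(np.r_[q[:2],270],rate=200);st()
for n in("top","scene"):
    w=cloud(n,np.load(f"pics/{n}0.npy"))
    for a,b in((94,115),(42,58)):
        m=(w[...,0]>350)&(w[...,0]<570)&(w[...,1]>-450)&(w[...,1]<-300)&(w[...,2]>a)&(w[...,2]<b)
        print(n,a,m.sum(),rect(w[m][:,:2]),w[m].mean(0).round(1))
p,_=grab_frame("top");cv2.imwrite("pics/top1.png",cv2.resize(p[150:350,200:540,::-1],None,fx=2,fy=2))
```

```text
True
slid t 5.88 tcp [485.1 -84.8 172.4] tray [-115.9 -147.6] F [ 5.4 -1.4 -4.2] gap 15.5
open t 6.86 tcp [485.5 -84.7 172.8] tray [-115.4 -147.5] F [ 0.4  0.8 -0.1] gap 85.2
 t 7.49 tcp [485.2 -84.4 269.1] tray [-115.7 -147.2] F [-0.8  0.2 -0.2] gap 85.1
top 94 258 (array([ 479.2, -399.5]), array([57.8, 23.8]), 10.25) [ 479.1 -398.3   99.9]
top 42 285 (array([ 478.8, -398.7]), array([100. ,  27.3]), 11.23) [ 479.6 -395.    50.9]
scene 94 106 (array([ 482.9, -395.5]), array([59. , 23.9]), 7.93) [ 484.3 -395.6   99.9]
scene 42 137 (array([ 485.2, -392.3]), array([100.6,  28.3]), 5.26) [ 492.8 -389.5   50.6]
```

View pics/top1.png

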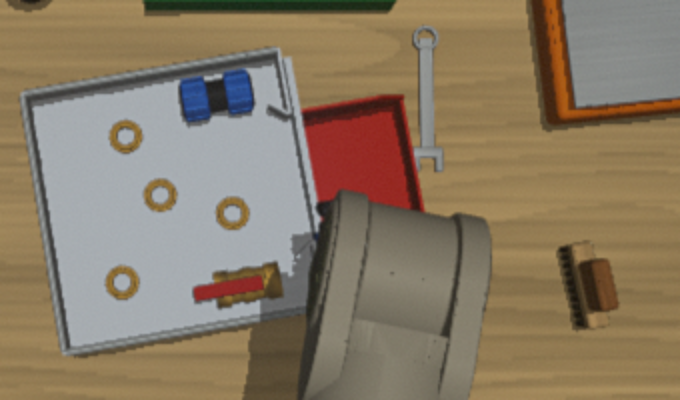

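Run:
```python
from see import *; from rb import *
B=np.array([481,-397.5]);a=0.165+np.pi/2
r=pick(np.r_[B,180],a)
move_ptp(np.r_[B,180],r);move_l(np.r_[B,82],rate=120);st("at brush")
clamp();st("grip")
g=np.r_[current_tcp_pos(),current_orientation()];np.save("grasp.npy",g)
move_l(np.r_[B,290],rate=220);hold(.2);st("lift")
p=tw(0,50,290);r=pick(p,YAW+np.pi/2);print(r,g[3:])
move_ptp(p,r);hold(.2);st("over tray")
im=grab_frame("scene")[0];cv2.imwrite("pics/s2.png",cv2.resize(im[130:330,150:450,::-1],None,fx=2.5,fy=2.5))
im=grab_frame("top")[0];cv2.imwrite("pics/t2.png",im[:,:,::-1])
```

```text
at brush t 9.74 tcp [ 481.3 -398.    82.9] tray [-175.  -455.2] F [ 0.2  0.5 -0.1] gap 85.6
grip t 10.34 tcp [ 481.1 -397.5   82.1] tray [-175.2 -454.7] F [0.4 0.4 0. ] gap 21.3
lift t 11.63 tcp [ 480.8 -397.1  288.8] tray [-175.4 -454.2] F [-0.4 -1.  -1.7] gap 21.5
[ 0.06284946  0.70430813  0.06284946 -0.70430813] [ 0.05828117  0.70475778  0.05823179 -0.70464802]
over tray t 13.77 tcp [564.3 129.2 290.1] tray [ 0. 49.] F [ 0.3 -0.7 -2.6] gap 21.5
```

View pics/s2.png

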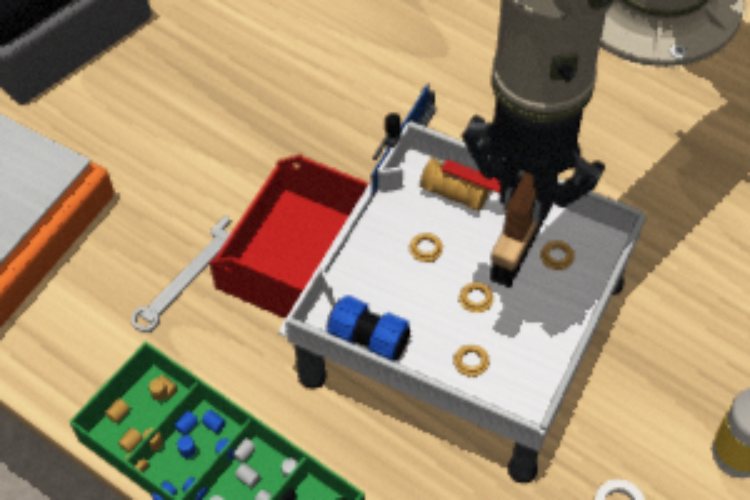

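Run:
```python
from see import *; from rb import *
z0=np.load("grasp.npy")[2]
move_l(tw(0,54,z0+103),rate=150);hold(.2);st("hover");f0=current_wrist_force()[2]
for dz in(94.5,93,92,91):
    move_l(tw(0,54,z0+dz),rate=40);hold(.15);st(dz);f=current_wrist_force()[2]-f0
    if f>4: break
print(dz,f)
if f<9:
    zz=z0+dz
    for y in(-30,-78,-125,-150):
        move_l(tw(0,y,zz),rate=80);st(y)
    move_l(tw(0,-150,z0+160),rate=150);hold(.1);st("up")
    im=grab_frame("scene")[0];cv2.imwrite("pics/s3.png",cv2.resize(im[130:330,150:450,::-1],None,fx=2.5,fy=2.5))
```

```text
hover t 14.92 tcp [564.  134.1 186. ] tray [ 0.5 53.8] F [ 0.6  0.3 -2.4] gap 21.0
94.5 t 15.43 tcp [563.6 134.2 176.8] tray [ 0.2 54.1] F [1.1 0.4 1.2] gap 21.0
93 t 15.83 tcp [563.6 134.2 175.3] tray [ 0.2 54. ] F [1.5 0.8 1.7] gap 21.5
93 4.139531903313001
-30 t 17.03 tcp [578.3  50.8 175.1] tray [ -0.2 -30.7] F [-0.7 -1.8  1.6] gap 21.6
-78 t 17.78 tcp [586.9   3.1 175.2] tray [ -0.2 -79.1] F [-0.  -2.8  2.2] gap 21.1
-125 t 18.52 tcp [595.1 -43.  175.2] tray [  -0.2 -126. ] F [-0.4 -2.4  2.4] gap 21.4
-150 t 18.99 tcp [599.6 -67.7 175.2] tray [-1.000e-01 -1.511e+02] F [ 0.3 -2.5  0.7] gap 21.3
up t 19.69 tcp [598.9 -66.  240.5] tray [  -0.5 -149.3] F [ 0.1  0.4 -2.8] gap 21.1
```

View pics/s3.png

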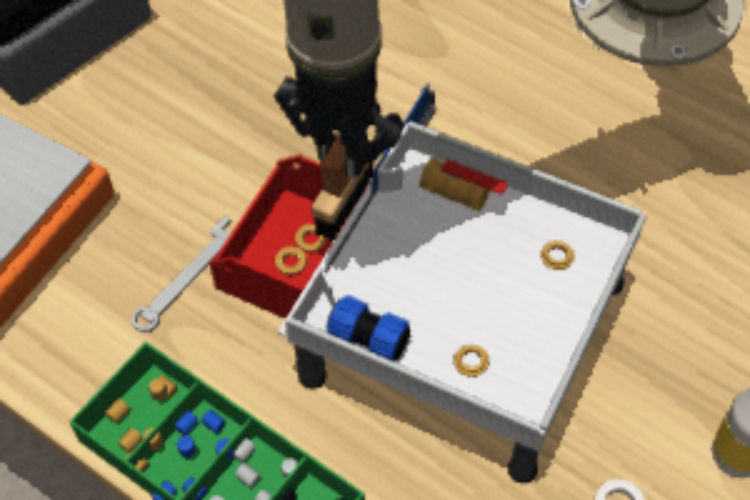

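Run:
```python
from see import *; from rb import *
z0=np.load("grasp.npy")[2];zz=z0+93;up=z0+160
p=tw(117,62,up);move_ptp(p,pick(p,YAW));st("rot A")
move_l(tw(117,62,z0+100),rate=150);move_l(tw(117,62,zz),rate=40);st("A down")
move_l(tw(55,62,zz),rate=80);st("A pushed")
move_l(tw(57,62,up),rate=150)
move_l(tw(-111,75,up),rate=200)
move_l(tw(-111,75,z0+100),rate=150);move_l(tw(-111,75,zz),rate=40);st("D down")
move_l(tw(-50,75,zz),rate=80);st("D pushed")
move_l(tw(-52,75,up),rate=150)
p=tw(0,107,up);move_ptp(p,pick(p,YAW+np.pi/2));hold(.1);st("ready")
im=grab_frame("scene")[0];cv2.imwrite("pics/s4.png",cv2.resize(im[130:330,150:450,::-1],None,fx=2.5,fy=2.5))
```

```text
rot A t 20.75 tcp [677.1 160.9 241.6] tray [116.6  60.2] F [-1.2 -1.5 -2.2] gap 21.3
A down t 21.62 tcp [677.9 162.5 176.2] tray [117.7  61.6] F [ 1.7 -0.   1.9] gap 21.2
A pushed t 22.55 tcp [615.8 151.9 174.9] tray [54.6 62.2] F [-1.3  0.4  2. ] gap 21.4
D down t 25.02 tcp [451.4 135.5 175.9] tray [-110.    75.2] F [2.8 0.1 1.9] gap 21.4
D pushed t 25.93 tcp [510.8 146.  175.3] tray [-49.7  75. ] F [1.4 0.  2.7] gap 20.6
ready t 27.92 tcp [553.9 186.  241.9] tray [ -0.2 106.8] F [-0.7  0.  -2. ] gap 21.1
```

View pics/s4.png

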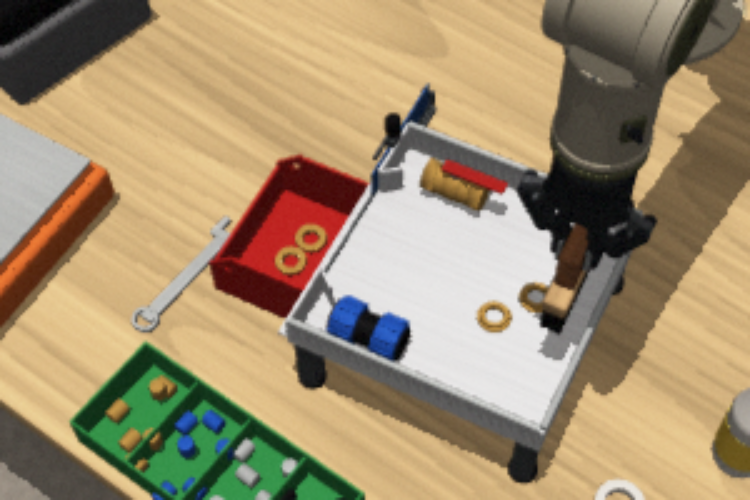

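Run:
```python
from see import *; from rb import *
c=camera_info("scene");K=np.array(c["K"]);E=np.array(c["extrinsics"])
for u,v in((495,317),(535,294)):
    r=E[:3,:3]@np.linalg.solve(K,[150+u/2.5,130+v/2.5,1]);P=E[:3,3]+r*(102-E[2,3])/r[2]
    print(wt(P-[2.5,1.5,0]))
z0=np.load("grasp.npy")[2];zz=z0+93;up=z0+160
move_l(tw(0,108,z0+100),rate=150);move_l(tw(0,108,zz),rate=40);st("down")
for y in(0,-78,-125,-151): move_l(tw(0,y,zz),rate=80);st(y)
move_l(tw(0,-150,z0+210),rate=150)
p=tw(0,-250,z0+210);move_l(p,rate=200);hold(.2);st("up")
im=grab_frame("scene")[0];cv2.imwrite("pics/s5.png",cv2.resize(im[130:330,150:450,::-1],None,fx=2.5,fy=2.5))
```

```text
[25.3 42.6]
[-19.5  69.8]
down t 28.84 tcp [554.7 187.3 176. ] tray [  0.8 107.9] F [1.5 0.9 2.5] gap 21.0
0 t 30.34 tcp [573.   80.8 175. ] tray [-0.1 -0.1] F [-0.6 -1.   2.9] gap 21.2
-78 t 31.47 tcp [586.7   3.4 175.1] tray [ -0.2 -78.8] F [-0.4 -2.9  2.7] gap 21.3
-125 t 32.21 tcp [595.2 -43.2 175.2] tray [  -0.2 -126.1] F [-0.7 -2.8  2.8] gap 21.2
-151 t 32.68 tcp [599.8 -68.7 175.2] tray [-1.000e-01 -1.521e+02] F [ 0.1 -2.8  1.9] gap 21.2
up t 34.47 tcp [ 617.6 -163.5  291.8] tray [   0.6 -248.5] F [-0.4 -0.  -2.3] gap 21.3
```

View pics/s5.png

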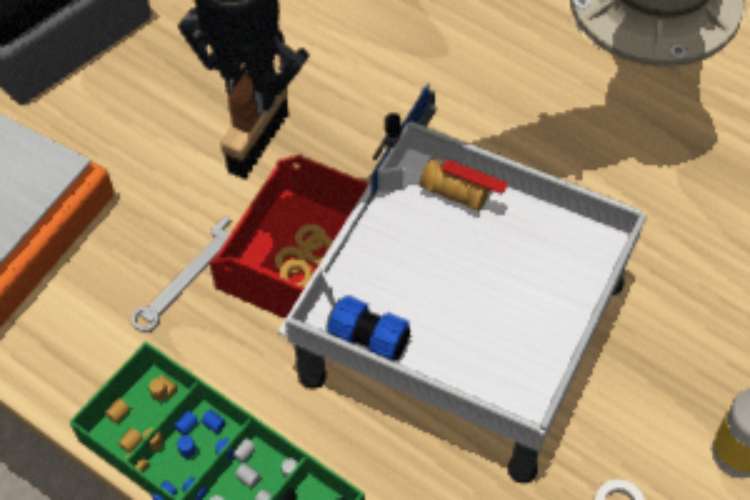

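Run:
```python
from see import *; from rb import *
g=np.load("grasp.npy");b=g[:2];r=g[3:]/np.linalg.norm(g[3:])
move_ptp(np.r_[b,g[2]+150],r)
move_l(np.r_[b,g[2]+12],rate=150);print(move_l(np.r_[b,g[2]-.5],rate=25,stop_force=12));hold(.2);st("placed")
open_gripper();hold(.3);q=np.array(current_tcp_pos());move_l(np.r_[q[:2],200],rate=100)
p=np.array([500,-520,300]);
try: move_ptp(p,r)
except IKError: print("ik")
hold(.3);st("clear")
for n in("top","scene"):
    im,d=grab_frame(n);w=cloud(n,d)
    m=(w[...,0]>400)&(w[...,0]<560)&(w[...,1]>-450)&(w[...,1]<-340)&(w[...,2]>94)&(w[...,2]<115)
    print(n,"grip",m.sum(),rect(w[m][:,:2]) if m.sum()>5 else "",w[m][:,2].mean())
    m=(w[...,0]>400)&(w[...,0]<700)&(w[...,1]>-150)&(w[...,1]<100)&(w[...,2]>158)&(w[...,2]<185)
    print("knob",m.sum(),wt(w[m].mean(0)))
    cv2.imwrite(f"pics/{n}6.png",im[:,:,::-1])
a=cv2.imread("pics/top6.png")[140:360,190:530];b2=cv2.imread("pics/scene6.png")[100:320,170:510]
cv2.imwrite("pics/f6.png",cv2.resize(np.vstack([a,b2]),None,fx=1.35,fy=1.35))
```

```text
False
placed t 37.5 tcp [ 481.1 -397.5   81.8] tray [-175.1 -454.7] F [0.6 1.5 0.5] gap 21.1
clear t 40.76 tcp [ 500.8 -518.6  299.6] tray [-177.2 -577.4] F [ 0.2 -0.7  0.2] gap 85.2
top grip 260 (array([ 479.2, -398.3]), array([57.5, 23. ]), 8.64) 99.84093049774906
knob 60 [-117.1 -148.6]
scene grip 108 (array([ 481.2, -395.5]), array([60.4, 24. ]), 14.31) 99.64946255636029
knob 48 [-109.8 -146.5]
```

View pics/f6.png

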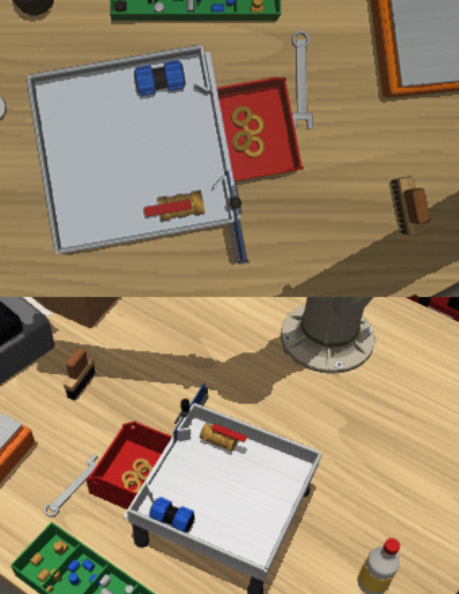

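All four nuts are in the bin (about (245,130) in the upper view), the gate is open, the brush stands in its place, and the valve and coupling look unmoved.

```bash
python3 -c "
from station import *
sign_off();print(current_time_s())"
```

```text
the job is handed in; nothing more can be done
the job is handed in; nothing more can be done
```

I finished the sweep and handed the job in at about 41 s on the robot's clock. The station gave no verdict.

**What I did**
- **Gate:** I pinched the knob and slid the gate about 135 mm until it met its stop.
- **First sweep:** one stroke from the rear half of the tray through the mouth took the two middle nuts out.
- **Second sweep:** I pushed the two outer nuts inwards with the brush turned a quarter turn, then swept them out from the back.
- **Pressing force:** the bristles pressed with about 4–5.5 N by the wrist reading, well under the 16 N limit. That reading dropped to about 3 N at the lip, where part of the bristles was already off the floor.
- **Brush:** I stood it back at the recorded grasp pose and released it.

**Last checks**
- **Nuts:** all four are in the red bin and the tray is otherwise clear.
- **Gate:** the knob reads 110 to 117 mm to -x of the tray centre, against 115 mm expected at the stop. The two cameras disagreed by up to about 7 mm here, so I relied on the arm's measured travel of 135 mm.
- **Brush:** the grip is within about 2 mm of its starting place and at the same height in both views, so it is upright.
- **Other things:** the valve, coupling, wrench and spray bottle look unmoved in the final pictures. I did not measure them, and I did not check the tape and elbow at the end. The arm never worked near those two.

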